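# Unscrew the spring-loaded record clamp

### The job

Unscrew the blue clamp from the record-cleaning deck (anticlockwise seen from above), a few part-turns at a time and without straining its thread, and keep hold of it as it comes free, because a spring under it will throw it off. Then set it down gently, upright and the same way up, in the middle of the round felt-lined wooden dish and let go. Keep everything off the record and do not disturb the brush, the bottle or the yellow adaptor.

Things in the scene. Friction and masses are not known exactly. Their poses are not given: they have to be found in the camera images.
- clamp: Blue round clamp, a threaded cap on the deck's spindle, about 0.16 kg. Origin: centre of its underside; z up along its axis. Silver flange, 63 mm diameter, 4 mm high; fluted skirt, 46 mm diameter, up to 29 mm; smooth round grip, 50 mm diameter, 29 to 51 mm (flat top), white mark on top along its x. At the start its underside is 1 to 8 mm above the record, resting against the thread.
- clamp_grip (a point): Point on the clamp's axis 39 mm above its underside, the best height to grip it across the 50 mm grip; any yaw will do. The screw does not turn back when let go part-way, so it can be gripped, turned, let go and gripped again.
- spindle: Steel threaded spindle in the middle of the deck, fixed, upright, 19 mm across. Origin on its axis, level with the record's upper face (82 mm above the bench). Right-handed thread, 7 mm loose play downward: anticlockwise turning lifts the clamp 13 mm a turn; it is free after 0.6 to 1.4 turns, differing each time: feel for it. The thread bears 25 N in all; the spring takes 8; pulling or side push adds.
- spindle_tip (a point): Top end of the spindle, on its axis, 27 mm above the record's upper face; the clamp's underside must rise past it to be clear. A red sprung collar, 34 mm diameter, round the spindle (hidden under the clamp) pushes the clamp up: about 8 N at the start, 0.2 N less for each mm of rise, stopping 27 mm above the record.
- deck: White record-cleaning deck, fixed on the bench: box 220 mm (its x) by 210 mm (its y), top 66 mm above the bench, with a round aluminium platter (168 mm diameter, top at 80 mm) in the middle. Origin: centre of its underside on the bench; z up; it may stand turned.
- record: Black 7-inch record with a yellow label, 175 mm in diameter, 2 mm thick, lying on the platter around the spindle, fixed to the deck. Origin: centre of its underside, 80 mm above the bench. It bears at most 8 N.
- dish: Round dark wooden dish with a grey felt floor, loose, 0.6 kg, outside diameter 100 mm, inside diameter 86 mm, rim 10 mm high. Origin: centre of its underside on the bench; z up.
- dish_in (a point): Centre of the dish's inner floor, 5 mm above the bench.
- brush: Wooden record brush lying on the bench, 45 x 90 mm, 25 mm high, loose. Origin: centre of its underside. Leave it alone.
- bottle: Amber cleaning-fluid bottle, closed, 48 mm in diameter, 130 mm high, standing, loose. Origin: centre of its underside. Leave it alone.
- adaptor: Yellow plastic centre adaptor, a disc 60 mm in diameter, 16 mm high in all, loose. Origin: centre of its underside. Leave it alone.
Not all that is in view belongs to the job. Several things have the shape of the clamp; the one meant has the colours described above.

How it is judged:
By the outcome, as a careful person would: the job done as asked, in the order asked, and still so for the second after the job is handed in, with the robot touching nothing.
It also fails if it takes over 72 s, if anything falls off the work surface, if the arm or the gripper's body presses on something with over 40 N, if the wrist force passes 120 N, or if a joint passes its speed limit or range.

### The arm

A 6-joint arm with a two-finger parallel gripper is mounted at the origin on the work surface. World frame = base frame: x ahead of the robot, y to its left, z up, the work surface at z = 0. Lengths are in m, angles in rad, forces in N, time in s.
With the tool pointing down it reaches from about 0.375 to 0.925 m from the base axis. Payload 5.7 kg.
Tool frame: the origin (TCP) lies midway between the tips of the shut fingers; the grasp point (between the pads) lies 19 mm behind it (grip_depth is the distance from the TCP to the grasp point, in m); z points along the fingers, y is the line along which they close (so a half turn about z gives the same grasp; the last joint's range is limited). The gripper opens to 85 mm and grips with 20 to 120 N. Pads are 22 mm wide; open, the fingers measure 114 mm over their backs; the gripper's body (76 mm by 85 mm) begins 54 mm behind the grasp point. The pads swing forward as they close: fully open they stand 13 mm farther back than shut.
Start: joints at [-1.334, 0.359, 1.51, -0, 1.272, -0.115], TCP at [0.207, -0.563, 0.2] pointing down, gripper open.
Joint ranges: [-2.97, 2.97], [-1.01, 2.36], [0.21, 2.38], [-0.96, 4.11], [0.2, 2.71], [-2.98, 2.98]. Speed limits (rad/s): [2.39, 2.39, 3.14, 3.14, 3.14, 3.14].

### API

Orientations are given as [roll, pitch, yaw] about the fixed x, y, z axes, in that order (R = Rz(yaw) Ry(pitch) Rx(roll)).
In Python, from cell import * gives the robot as it stands.
- The arm moves only by the tool send_rows, never from a script. Its argument "series" is a list of rows, each an object with "gripper": the finger opening in m, from 0 to 0.0854; "linear": the shift along the tool's x, y, z in m, a list of three; "angular": the turn, a rotation vector about the tool's x, y, z in degrees, a list of three. A call has 1 to 20 rows; each row shifts and turns the commanded pose from where the row before left it, along the tool's axes as they then stand; what a row does not reach is not made up. A row lasts 1/8 s, in which the tool goes at most 62.5 mm and 10.7 degrees, less where a joint would pass 70% of its speed; a pose out of reach is approached as far as the arm can. A call is refused whole if a number of a shift passes 0.0625 or a number of a turn 10.7, either way. A call with a gripper value outside its range is refused whole. The fingers move at their own pace and stop on an object; "squeeze" is the grip in N (left out, the last holds). Time passes only in rows, so rows that do not move let the fingers close. It gives the time, the measured TCP pose, the force, the opening and the grip force at its end, in the units of the state.
- state(): the state, without advancing time (a new reading comes with each control period).
- grab_frame(name): name is "scene" or "side" or "wrist"; returns a dict with "pixels" (400x640x3 uint8, red, green, blue), "z_map" (400x640 float32, m along the optical axis (not along the pixel's ray), 0 where there is no reading), "intrinsics" (3x3 intrinsics, pixels), "extrinsics" (4x4, takes a point from camera to world coordinates). Camera axes: x right, y down, z forward; pixel columns grow to the right and rows downward; lengths in m; the calibration is good to about 2 mm. The wrist camera is an equidistant fisheye: a pixel r from the principal point sees the ray r / f radians off the axis. A picture is of the moment at which its call begins.
- finish_job(): hands the job in; it is judged then, once.
The state is a dict: "time": time; "q": joint angles; "joint_vel": joint speeds; "joint_torque": joint torques, N m; "tool_pos": TCP position; "tool_rot": TCP orientation; "ft_force": force on the tool from outside, world axes, zero at the start; "moment": the same for the moment, N m; "finger_gap": finger opening in m; "grip_force": force on a finger pad.
Only numpy, scipy, OpenCV 4.12 (cv2) and the standard library are available. Lean on these libraries where they do the work, as an engineer would, in place of code of your own. Each camera call takes 0.05 s, during which the arm holds its last target. There are 200 camera calls.

## Working session

There is one attempt and no reset: what is moved stays moved. The work goes in short steps, Python scripts to look and compute and a tool call to move; the robot and the scene stay as the last step left them, time stands still between calls to the robot, and variables do not carry over. Pictures are saved under pics/ and viewed, at most 10 in all, crops included, and the job is handed in when it is done.

Besides the shell and the picture viewer there is one more tool, called after "Request:" as name([rows], argument=value, ...), one row to a line, values as JSON. send_rows: Moves the arm, as the interface text tells. Its arguments: {"type":"object","properties":{"series":{"type":"array"},"squeeze":{"type":"number"}},"required":["series"]}

```bash
ls; mkdir -p pics
python3 - <<'E'
from cell import *
import cv2,numpy as np
for n in("scene","side"):
    f=grab_frame(n);cv2.imwrite(f"pics/{n}0.png",f["pixels"][:,:,::-1]);np.savez(f"{n}0.npz",**f)
    print(n,f["intrinsics"],f["extrinsics"].round(3))
print(state())
E
```

```text
pics
scene [[443.68407111   0.         326.06485785]
 [  0.         443.68407111 194.19585366]
 [  0.           0.           1.        ]] [[ 0.883  0.334 -0.331  0.971]
 [ 0.47  -0.601  0.646 -0.721]
 [ 0.016 -0.726 -0.687  0.837]
 [ 0.     0.     0.     1.   ]]
side [[369.60772593   0.         317.77469407]
 [  0.         369.60772593 192.38005832]
 [  0.           0.           1.        ]] [[-0.874 -0.356  0.329  0.267]
 [-0.485  0.649 -0.586  0.593]
 [-0.005 -0.672 -0.74   0.816]
 [ 0.     0.     0.     1.   ]]
{'time': 0.1, 'q': array([-1.33411466e+00,  3.59471837e-01,  1.51136771e+00, -4.55176630e-05,
        1.27248542e+00, -1.15081570e-01]), 'joint_vel': array([ 0.00096175, -0.0007063 , -0.00157892,  0.00037118,  0.0007875 ,
       -0.0004639 ]), 'joint_torque': array([ 1.05287734e-04, -5.28648806e+01, -2.79350960e+01, -1.91537169e-04,
        5.03044066e-03, -1.85649691e-05]), 'tool_pos': array([ 0.20655599, -0.56259022,  0.19899799]), 'tool_rot': array([-3.13986680e+00, -1.55721173e-04,  3.51776516e-01]), 'ft_force': array([-1.05481196,  0.38666085, -0.84850046]), 'moment': array([-0.01782074,  0.04655202,  0.03709473]), 'grip_force': 0.0, 'finger_gap': 0.08536966431538305}
```

View pics/scene0.png

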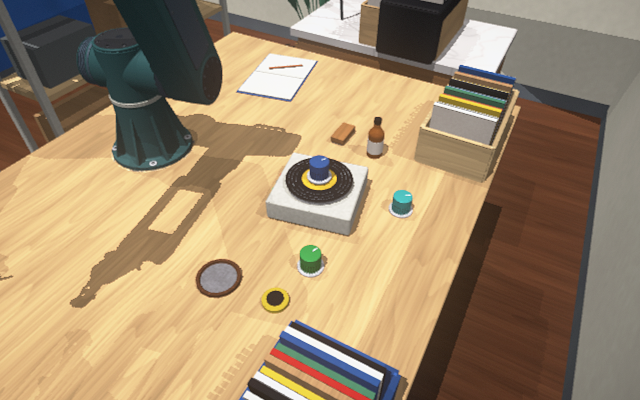

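View pics/side0.png

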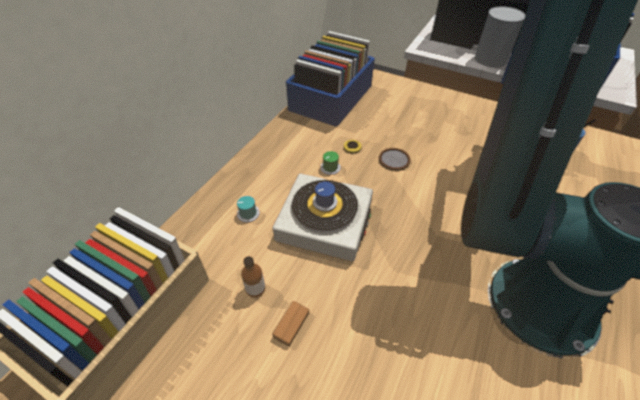

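Scene view: the candidates are the blue clamp on the deck at (319,168), a green one at (311,258) and a teal one at (402,201). The dish is at (219,278), the adaptor at (275,300), the bottle at (376,140) and the brush at (343,133). I choose the blue one on the spindle, and will confirm it in a close crop.

```bash
cat > h.py <<'E'
import cv2,numpy as np
def pts(f):
    K=f["intrinsics"];T=f["extrinsics"];z=f["z_map"];v,u=np.mgrid[:400,:640]
    c=np.stack([(u-K[0,2])/K[0,0]*z,(v-K[1,2])/K[1,1]*z,z],-1)
    return c@T[:3,:3].T+T[:3,3]
def ray(f,uv,h):
    K=f["intrinsics"];T=f["extrinsics"]
    d=T[:3,:3]@np.linalg.solve(K,[uv[0],uv[1],1]);o=T[:3,3]
    return o+d*(h-o[2])/d[2]
def circ(P):
    A=np.c_[2*P,np.ones(len(P))];s=np.linalg.lstsq(A,(P**2).sum(1),rcond=None)[0]
    return s[:2],np.sqrt(s[2]+s[:2]@s[:2])
def plane(f,m,h):
    "outline of mask cast on plane h -> circle"
    c=max(cv2.findContours(m.astype(np.uint8),0,1)[0],key=cv2.contourArea)[:,0].astype(float)
    e=cv2.convexHull(c.astype(np.float32))[:,0]
    return circ(np.array([ray(f,p,h)[:2] for p in e]))
E
python3 - <<'E'
from h import *
B={"scene":dict(cl=(295,345,148,190),dish=(190,248,255,302),ad=(258,294,285,315),deck=(260,372,145,235),bot=(365,388,115,160),br=(328,358,120,147),gr=(295,328,240,278),te=(386,416,186,218)),
"side":dict(cl=(308,345,178,212),dish=(374,416,145,174),ad=(341,364,137,155),deck=(268,378,170,262),bot=(240,268,252,298),br=(270,312,300,347),gr=(318,345,149,175),te=(232,262,192,222))}
for n in B:
    f=dict(np.load(n+"0.npz"));P=pts(f);hsv=cv2.cvtColor(f["pixels"],cv2.COLOR_RGB2HSV)
    H,S,V=[hsv[...,i].astype(int) for i in range(3)]
    def box(k):
        a,b,c,d=B[n][k];m=np.zeros((400,640),bool);m[c:d,a:b]=1;return m
    blue=box("cl")&(H>105)&(H<130)&(S>120)
    Q=P[blue];top=np.percentile(Q[:,2],97);t=blue&(P[...,2]>top-.005)
    print(n,"blue top z",top,"xy",np.round((P[t][:,:2].min(0)+P[t][:,:2].max(0))/2,4),circ(P[t][:,:2])[1],t.sum(),np.ptp(P[t],0))
    rec=box("deck")&(V<70)&(P[...,2]>.07)&(P[...,2]<.09)
    print(" record",plane(f,rec,.082))
    lab=box("deck")&(H>18)&(H<35)&(S>150)&(V>120); print(" label",plane(f,lab,.082))
    d=box("dish")&(P[...,2]>.0065)&(P[...,2]<.02);print(" dish rim",plane(f,d,.010),np.median(P[d][:,2]))
    wd=box("dish")&((V<110));print(" dish dark",plane(f,wd,.008))
    for k in("ad","bot","br","gr","te"):
        m=box(k)&(P[...,2]>.008);q=P[m];print(" ",k,q.min(0).round(3),q.max(0).round(3))
    dk=box("deck")&(abs(P[...,2]-.066)<.004);r=cv2.minAreaRect((P[dk][:,:2]*1000).astype(np.float32));print(" deck",r)
f=dict(np.load("scene0.npz"));cv2.imwrite("pics/crop.png",cv2.resize(f["pixels"][120:310,190:420,::-1],None,fx=3,fy=3,interpolation=2))
E
```

```text
scene blue top z 0.14092954562119703 xy [ 0.7542 -0.3325] 0.41694820097878993 159 [0.43303748 0.7774564  0.70117445]
 record (array([0.56223897, 0.03196058]), np.float64(0.08485656293126491))
 label (array([0.56132744, 0.03354624]), np.float64(0.04520997571773838))
 dish rim (array([ 0.48686945, -0.30005865]), np.float64(0.05043212732068662)) 0.008343721311491525
 dish dark (array([ 0.48713708, -0.30071481]), np.float64(0.05066865118656262))
  ad [ 0.602 -0.721  0.008] [ 0.971 -0.259  0.837]
  bot [ 0.588 -0.721  0.008] [0.971 0.306 0.837]
  br [ 0.467 -0.721  0.008] [0.971 0.372 0.837]
  gr [ 0.626 -0.721  0.008] [ 0.971 -0.145  0.837]
  te [ 0.744 -0.721  0.008] [0.971 0.134 0.837]
 deck ((563.4263916015625, 32.91209411621094), (217.7693634033203, 210.75791931152344), 11.955070495605469)
side blue top z 0.1412737907063205 xy [0.5604 0.035 ] 0.014874651890375606 58 [0.04132035 0.03878099 0.00501604]
 record (array([0.55303633, 0.03938579]), np.float64(0.06640445289364162))
 label (array([0.55458495, 0.0346346 ]), np.float64(0.040400951661737565))
 dish rim (array([ 0.48353498, -0.29487385]), np.float64(0.050632745379718416)) 0.008352723503447956
 dish dark (array([ 0.48217819, -0.29172234]), np.float64(0.04980486704622762))
  ad [ 0.267 -0.314  0.008] [0.656 0.593 0.816]
  bot [0.267 0.272 0.008] [0.634 0.593 0.816]
  br [0.267 0.283 0.008] [0.511 0.593 0.816]
  gr [ 0.267 -0.19   0.008] [0.673 0.593 0.816]
  te [0.267 0.087 0.008] [0.791 0.593 0.816]
 deck ((560.202392578125, 36.770835876464844), (217.85533142089844, 209.0775604248047), 11.720396995544434)
```

View pics/crop.png

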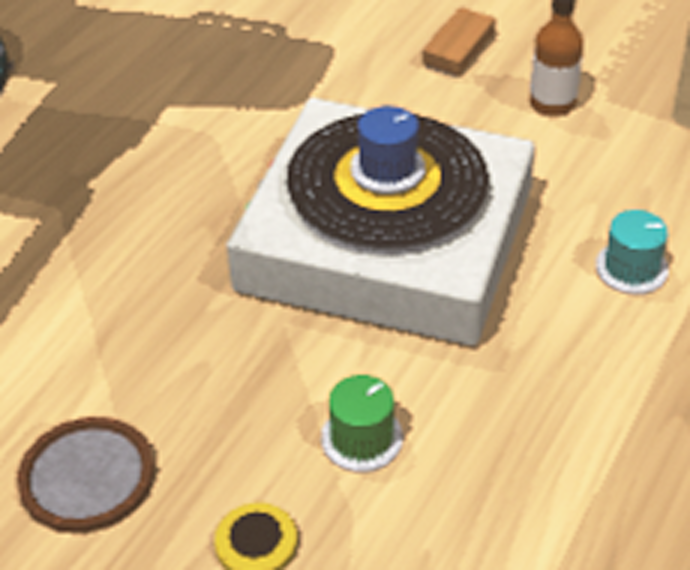

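The crop confirms it: a blue cap with a silver flange on the yellow label at about (385,145). The green cap (360,420) and the teal cap (637,250) stand on the bench. The clamp is at about (0.561,0.034) with its top at 0.1405, which suits the given sizes. The dish is at about (0.485,-0.298). I'll move above the clamp and check again from there.

Request:
send_rows([
  {"gripper":0.0854,"linear":[0.0385,-0.0313,0],"angular":[0,0,0]},
  {"gripper":0.0854,"linear":[0.0385,-0.0313,0],"angular":[0,0,0]},
  {"gripper":0.0854,"linear":[0.0385,-0.0313,0],"angular":[0,0,0]},
  {"gripper":0.0854,"linear":[0.0385,-0.0313,0],"angular":[0,0,0]},
  {"gripper":0.0854,"linear":[0.0385,-0.0313,0],"angular":[0,0,0]},
  {"gripper":0.0854,"linear":[0.0385,-0.0313,0],"angular":[0,0,0]},
  {"gripper":0.0854,"linear":[0.0385,-0.0313,0],"angular":[0,0,0]},
  {"gripper":0.0854,"linear":[0.0385,-0.0313,0],"angular":[0,0,0]},
  {"gripper":0.0854,"linear":[0.0385,-0.0313,0],"angular":[0,0,0]},
  {"gripper":0.0854,"linear":[0.0385,-0.0313,0],"angular":[0,0,0]},
  {"gripper":0.0854,"linear":[0.0385,-0.0313,0],"angular":[0,0,0]},
  {"gripper":0.0854,"linear":[0.0385,-0.0313,0],"angular":[0,0,0]},
  {"gripper":0.0854,"linear":[0.0385,-0.0313,0],"angular":[0,0,0]},
  {"gripper":0.0854,"linear":[0.0385,-0.0313,0],"angular":[0,0,0]},
  {"gripper":0.0854,"linear":[0,0,0],"angular":[0,0,0]},
  {"gripper":0.0854,"linear":[0,0,0],"angular":[0,0,0]},
], squeeze=40)

```text
time: 2.1
tool_pos: [0.561, 0.0337, 0.1993]
tool_rot: [-3.141, 0.001, 0.353]
ft_force: [-0.5, -1.1, 0.5]
finger_gap: 0.0855
grip_force: 0.0
```

Run:
```python
from cell import *
from h import *
f=grab_frame("wrist");cv2.imwrite("pics/w1.png",f["pixels"][:,:,::-1]);np.savez("w1.npz",**f)
s=state();print(s);print(f["intrinsics"],f["extrinsics"].round(3))
```

```text
{'time': 2.15, 'q': array([-6.34380383e-02,  3.05335381e-01,  1.59301226e+00, -4.00742433e-04,
        1.24463148e+00,  1.15584817e+00]), 'joint_vel': array([-0.01588984, -0.00809746,  0.00415075,  0.00255672, -0.00093849,
        0.00232385]), 'joint_torque': array([ 7.76954927e-01, -4.83746409e+01, -2.76215458e+01,  5.96354809e-02,
       -2.58281606e-02, -1.92501552e-04]), 'tool_pos': array([0.56083004, 0.03325936, 0.19939987]), 'tool_rot': array([-3.14138094e+00,  1.42179672e-03,  3.51638934e-01]), 'ft_force': array([ 0.65374868, -1.35591076, -0.09990855]), 'moment': array([ 0.01286466,  0.05742435, -0.01229887]), 'grip_force': 0.0, 'finger_gap': 0.08560677143503348}
[[309.70691629   0.         324.06176361]
 [  0.         309.70691629 194.02286531]
 [  0.           0.           1.        ]] [[ 0.346 -0.892 -0.289  0.635]
 [-0.938 -0.33  -0.106  0.061]
 [-0.001  0.308 -0.951  0.373]
 [ 0.     0.     0.     1.   ]]
```

View pics/w1.png

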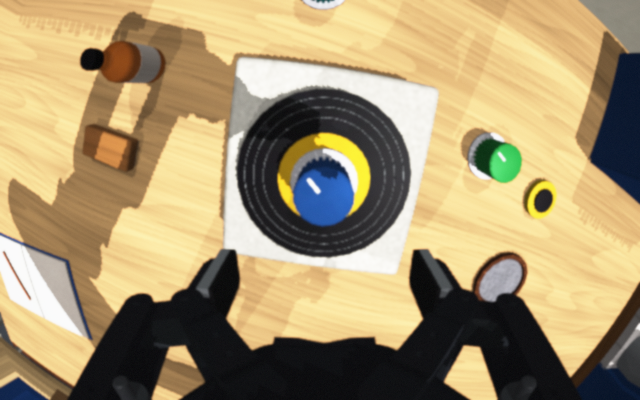

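The wrist view shows the blue clamp top at about (323,193), centred on the record, and the dish at (500,278). Refining the centres and heights from here.

```bash
cat >> h.py <<'E'
def fray(f,uv,h):
    K=f["intrinsics"];T=f["extrinsics"];p=(np.array(uv)-K[:2,2])/K[0,0];r=np.hypot(*p)
    d=T[:3,:3]@np.r_[p/max(r,1e-9)*np.sin(r),np.cos(r)];o=T[:3,3]
    return o+d*(h-o[2])/d[2]
def fplane(f,m,h):
    c=max(cv2.findContours(m.astype(np.uint8),0,1)[0],key=cv2.contourArea)
    e=cv2.convexHull(c)[:,0];C,r=circ(np.array([fray(f,p,h)[:2] for p in e]));return C.round(4),round(r,4)
E
python3 - <<'E'
from h import *
f=dict(np.load("w1.npz"));hsv=cv2.cvtColor(f["pixels"],cv2.COLOR_RGB2HSV)
H,S,V=[hsv[...,i].astype(int) for i in range(3)]
v,u=np.mgrid[:400,:640];box=lambda a,b,c,d:(u>=a)&(u<b)&(v>=c)&(v<d)
z=f["z_map"];K=f["intrinsics"];p=np.stack([(u-K[0,2]),(v-K[1,2])],-1)/K[0,0];r=np.hypot(p[...,0],p[...,1])+1e-9
c=np.stack([p[...,0]/r*np.tan(r)*z,p[...,1]/r*np.tan(r)*z,z],-1);P=c@f["extrinsics"][:3,:3].T+f["extrinsics"][:3,3]
top=box(290,358,158,230)&(H>100)&(H<130)&(S>120)&(V>110)
print("top z",np.median(P[top][:,2]),np.percentile(P[top][:,2],[10,90]),"area",top.sum(),fplane(f,top,.1405))
print("top depth-bbox",(P[top].min(0)+P[top].max(0))/2,np.ptp(P[top],0))
rec=box(230,420,80,262)&(V<75)&(abs(P[...,2]-.082)<.008);print("rec",fplane(f,rec,.082))
lab=box(270,380,125,220)&(H>18)&(H<35)&(S>150);print("label",fplane(f,lab,.082))
d=box(468,530,248,303)&(V<115);print("dish",fplane(f,d,.008))
fl=box(468,530,248,303)&(S<60)&(V>90)&(V<200);print("felt",fplane(f,fl,.006))
E
```

```text
top z 0.1389700324150923 [0.13796744 0.1398717 ] area 2473 (array([0.5621, 0.0347]), np.float64(0.0239))
top depth-bbox [0.57439127 0.0315512  0.22655445] [0.12138576 0.05815027 0.2920614 ]
rec (array([0.5614, 0.0352]), np.float64(0.0855))
label (array([0.5609, 0.0345]), np.float64(0.046))
dish (array([ 0.4716, -0.3036]), np.float64(0.0645))
felt (array([ 0.4846, -0.2988]), np.float64(0.041))
```

Request:
send_rows([
  {"gripper":0.0854,"linear":[0.0011,-0.001,0],"angular":[0,0,0]},
  {"gripper":0.0854,"linear":[0,0,0.016],"angular":[0,0,0]},
  {"gripper":0.0854,"linear":[0,0,0.016],"angular":[0,0,0]},
  {"gripper":0.0854,"linear":[0,0,0.016],"angular":[0,0,0]},
  {"gripper":0.0854,"linear":[0,0,0.016],"angular":[0,0,0]},
  {"gripper":0.0854,"linear":[0,0,0.016],"angular":[0,0,0]},
  {"gripper":0.0854,"linear":[0,0,0.014],"angular":[0,0,0]},
  {"gripper":0.0854,"linear":[0,0,0],"angular":[0,0,0]},
  {"gripper":0.0854,"linear":[0,0,0],"angular":[0,0,0]},
  {"gripper":0.0854,"linear":[0,0,0],"angular":[0,0,0]},
])

```text
time: 3.4
tool_pos: [0.5631, 0.0352, 0.1065]
tool_rot: [3.141, -0.001, 0.352]
ft_force: [-0.2, 0.2, -0.0]
finger_gap: 0.0854
grip_force: 0.0
```

Run:
```python
from cell import *
from h import *
f=grab_frame("wrist");cv2.imwrite("pics/w2.png",f["pixels"][:,:,::-1]);np.savez("w2.npz",**f)
hsv=cv2.cvtColor(f["pixels"],cv2.COLOR_RGB2HSV)
H,S,V=[hsv[...,i].astype(int) for i in range(3)];v,u=np.mgrid[:400,:640]
top=(H>100)&(H<130)&(S>120)&(V>110)&(u>200)&(u<440)
for h in(.139,.1405):print(fplane(f,top,h))
print(state())
```

```text
(array([0.5599, 0.0331]), np.float64(0.0226))
(array([0.5607, 0.0334]), np.float64(0.0223))
{'time': 3.45, 'q': array([-6.00840805e-02,  4.08260113e-01,  1.69465778e+00,  1.65487207e-04,
        1.03732307e+00,  1.15880605e+00]), 'joint_vel': array([ 7.34833336e-04, -6.23994354e-05,  2.31177581e-03,  1.76994754e-03,
       -2.22536919e-03,  2.05251998e-03]), 'joint_torque': array([-3.63743427e-03, -5.10782254e+01, -2.31212533e+01,  5.19870300e-04,
       -3.98384436e-03,  2.61999924e-05]), 'tool_pos': array([0.56301264, 0.03521339, 0.10649701]), 'tool_rot': array([ 3.14118207e+00, -1.29568671e-03,  3.51822405e-01]), 'ft_force': array([-0.28155976,  0.27746225, -0.61978522]), 'moment': array([-0.02329449, -0.02606552, -0.04676516]), 'grip_force': 0.0, 'finger_gap': 0.08557334577135149}
```

View pics/w2.png

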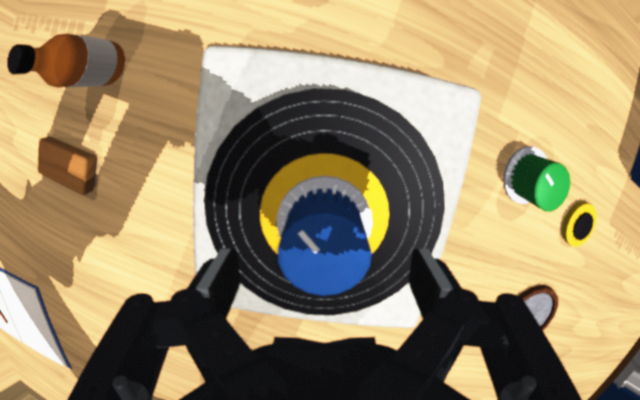

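The clamp top is centred between the fingers: columns 278–371, with the finger tips at 237 and 412. I'll trim 1.4 mm along tool x and close.

Request:
send_rows([
  {"gripper":0.0854,"linear":[-0.0014,0,0],"angular":[0,0,0]},
  {"gripper":0.045,"linear":[0,0,0],"angular":[0,0,0]},
  {"gripper":0.045,"linear":[0,0,0],"angular":[0,0,0]},
  {"gripper":0.045,"linear":[0,0,0],"angular":[0,0,0]},
  {"gripper":0.045,"linear":[0,0,0],"angular":[0,0,0]},
  {"gripper":0.045,"linear":[0,0,0],"angular":[0,0,0]},
  {"gripper":0.045,"linear":[0,0,0],"angular":[0,0,0]},
  {"gripper":0.045,"linear":[0,0,0],"angular":[0,0,0]},
], squeeze=30)

```text
time: 4.45
tool_pos: [0.5612, 0.0347, 0.1059]
tool_rot: [3.142, -0.0, 0.352]
ft_force: [0.3, 0.5, 1.8]
finger_gap: 0.0451
grip_force: 1.1
```

Run:
```python
from cell import *
from h import *
s=state();print(s["finger_gap"],s["grip_force"],s["ft_force"])
a=grab_frame("scene");np.savez("s3.npz",**a);b=grab_frame("side")
A=cv2.resize(a["pixels"][110:220,260:390],None,fx=3,fy=3,interpolation=2);B=cv2.resize(b["pixels"][140:250,260:390],None,fx=3,fy=3,interpolation=2)
cv2.imwrite("pics/g3.png",np.hstack([A,B])[:,:,::-1])
```

```text
0.04509270704174432 1.1389040015637875 [0.30285756 0.50275286 1.82854816]
```

View pics/g3.png

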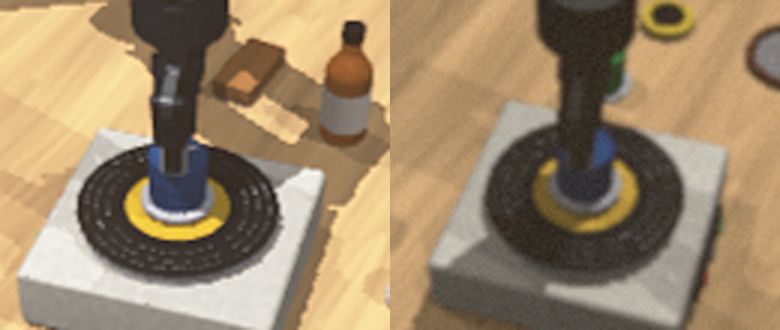

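The picture shows the fingers straddling the blue grip, clear of the record. The grip force is still low, so I'll command a smaller opening so that the squeeze limits it.

Request:
send_rows([
  {"gripper":0.035,"linear":[0,0,0],"angular":[0,0,0]},
  {"gripper":0.035,"linear":[0,0,0],"angular":[0,0,0]},
  {"gripper":0.035,"linear":[0,0,0],"angular":[0,0,0]},
], squeeze=30)

```text
time: 4.92
tool_pos: [0.5618, 0.0345, 0.1065]
tool_rot: [3.141, -0.001, 0.352]
ft_force: [0.5, -0.1, 5.3]
finger_gap: 0.0351
grip_force: 3.0
```

Run:
```python
from cell import *
from h import *
a=grab_frame("wrist");np.savez("w4.npz",**a)
cv2.imwrite("pics/w4.png",cv2.resize(a["pixels"][170:400,170:480],None,fx=2.5,fy=2.5,interpolation=2)[:,:,::-1])
```

```text
(no output)
```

View pics/w4.png

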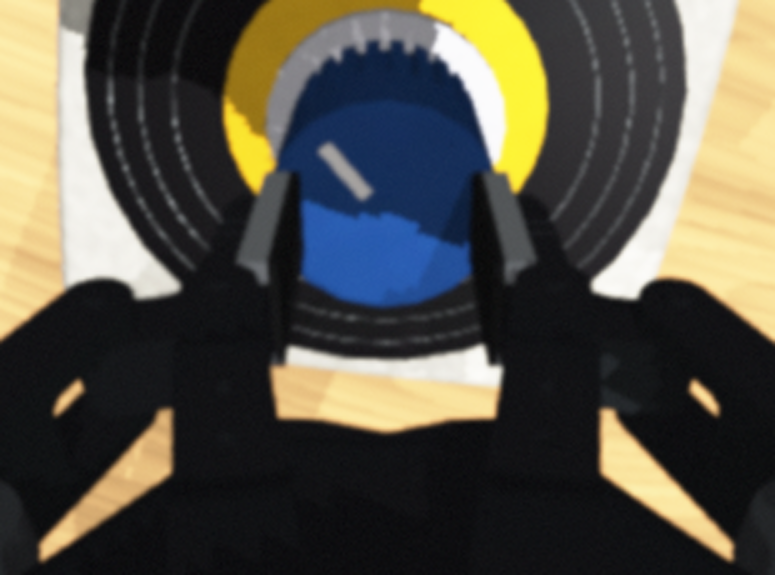

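The pads are against the grip on both sides, so the gap reading comes from the linkage. I'll close fully, limited by the squeeze.

Request:
send_rows([
  {"gripper":0.0,"linear":[0,0,0],"angular":[0,0,0]},
  {"gripper":0.0,"linear":[0,0,0],"angular":[0,0,0]},
  {"gripper":0.0,"linear":[0,0,0],"angular":[0,0,0]},
  {"gripper":0.0,"linear":[0,0,0],"angular":[0,0,0]},
], squeeze=30)

```text
time: 5.48
tool_pos: [0.5611, 0.0359, 0.1063]
tool_rot: [-3.14, -0.001, 0.351]
ft_force: [-0.3, 3.3, 6.5]
finger_gap: -0.0001
grip_force: 3.0
```

Run:
```python
from cell import *
from h import *
s=state();print(s["finger_gap"],s["grip_force"],s["ft_force"],s["moment"])
a=grab_frame("wrist");np.savez("w5.npz",**a);b=grab_frame("scene");c=grab_frame("side")
r=lambda p,y,x:cv2.resize(p["pixels"][y:y+115,x:x+130],(390,345),interpolation=2)
A=cv2.resize(a["pixels"][170:400,190:450],(390,345))
cv2.imwrite("pics/m5.png",np.hstack([A,r(b,100,255)])[:,:,::-1])
```

```text
-0.0001285623742989819 3.0340476147830486 [-0.27997303  3.34628692  6.516655  ] [0.6270951  0.26621989 0.01688999]
```

View pics/m5.png

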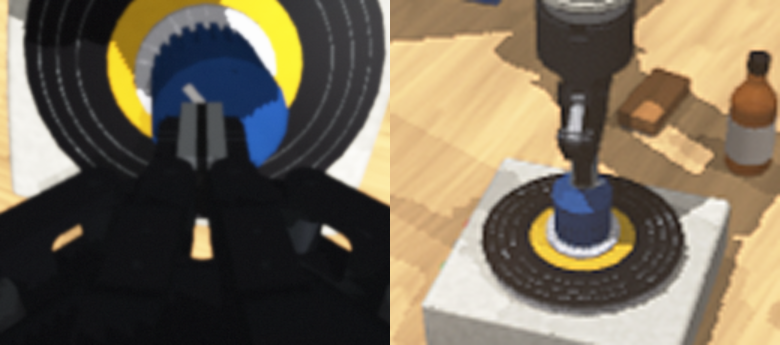

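The picture shows the fingers shut, with their tips apparently on top of the clamp instead of around it. I'll measure the fingertip heights from the depth.

```bash
cat >> h.py <<'E'
def fpts(f):
    v,u=np.mgrid[:400,:640];z=f["z_map"];K=f["intrinsics"];p=np.stack([(u-K[0,2]),(v-K[1,2])],-1)/K[0,0];r=np.hypot(p[...,0],p[...,1])+1e-9
    c=np.stack([p[...,0]/r*np.tan(r)*z,p[...,1]/r*np.tan(r)*z,z],-1);return c@f["extrinsics"][:3,:3].T+f["extrinsics"][:3,3]
def fproj(f,X):
    T=f["extrinsics"];K=f["intrinsics"];c=T[:3,:3].T@(np.array(X)-T[:3,3]);n=np.hypot(c[0],c[1]);return K[:2,2]+K[0,0]*np.arctan2(n,c[2])*c[:2]/n
E
python3 - <<'E'
from h import *
for n in("w2","w4","w5"):
    f=dict(np.load(n+".npz"));P=fpts(f);print(n,f["extrinsics"][:3,3].round(4))
    print(" proj TCP",fproj(f,(.561,.0355,.106)),"grasp",fproj(f,(.561,.0355,.125)))
    for uv in {"w2":[(237,255),(229,262),(412,255),(420,262),(325,270),(325,210)],"w4":[(282,242),(276,265),(371,242),(377,265),(325,270),(325,210),(325,225)],"w5":[(316,245),(325,245),(316,265),(330,265),(360,250),(310,225),(325,205),(372,240)]}[n]:
        print(" ",uv,P[uv[1],uv[0]].round(4),f["pixels"][uv[1],uv[0]])
E
```

```text
w2 [0.6367 0.062  0.28  ]
 proj TCP [322.03271775 231.70772975] grasp [321.81264309 245.81620183]
  (237, 255) [0.5092 0.0848 0.0814] [20 20 20]
  (229, 262) [0.5559 0.0782 0.1621] [14 12 12]
  (412, 255) [ 0.5832 -0.0036  0.1504] [24 23 23]
  (420, 262) [ 0.5866 -0.0021  0.1638] [12 12 12]
  (325, 270) [0.5545 0.0312 0.1386] [ 41  92 176]
  (325, 210) [0.5841 0.0422 0.1316] [15 33 64]
w4 [0.6354 0.0613 0.28  ]
 proj TCP [321.6839937  229.64844997] grasp [321.43653171 243.61141243]
  (282, 242) [0.5653 0.0572 0.1463] [82 85 87]
  (276, 265) [0.5658 0.0571 0.1689] [83 86 88]
  (371, 242) [0.5805 0.017  0.1471] [85 87 87]
  (377, 265) [0.5802 0.0173 0.1686] [81 85 86]
  (325, 270) [0.5533 0.0306 0.1386] [ 40  92 176]
  (325, 210) [0.5844 0.0421 0.1359] [21 45 84]
  (325, 225) [0.5777 0.0396 0.138 ] [23 47 91]
w5 [0.6349 0.0623 0.2798]
 proj TCP [324.21601638 229.47729121] grasp [324.13809899 243.45320474]
  (316, 245) [0.5701 0.0429 0.1486] [83 85 88]
  (325, 245) [0.5716 0.0389 0.1485] [16 17 17]
  (316, 265) [0.5702 0.0424 0.167 ] [82 87 88]
  (330, 265) [0.5726 0.037  0.1676] [81 84 85]
  (360, 250) [0.5686 0.018  0.135 ] [ 45 100 189]
  (310, 225) [0.5741 0.0479 0.1373] [21 45 89]
  (325, 205) [0.5833 0.0432 0.127 ] [16 33 64]
  (372, 240) [0.5756 0.0139 0.1337] [ 47 100 193]
```

The fingertips really are at z ≈ 0.14 while tool_pos says 0.106, so the fingers end about 32 mm short of the reported TCP. They shut on top of the clamp with only 6 N, which its spring took up. I'll lift clear and measure the tip offset in free air.

Request:
send_rows([
  {"gripper":0.0,"linear":[0,0,-0.01],"angular":[0,0,0]},
  {"gripper":0.0,"linear":[0,0,-0.02],"angular":[0,0,0]},
  {"gripper":0.0,"linear":[0,0,-0.02],"angular":[0,0,0]},
  {"gripper":0.0,"linear":[0,0,0],"angular":[0,0,0]},
  {"gripper":0.0,"linear":[0,0,0],"angular":[0,0,0]},
])

```text
time: 6.25
tool_pos: [0.5606, 0.0347, 0.1553]
tool_rot: [-3.141, 0.001, 0.352]
ft_force: [-0.1, 0.4, 0.4]
finger_gap: 0.0
grip_force: 0.0
```

Run:
```python
from cell import *
from h import *
s=state();print(s["tool_pos"],s["ft_force"],s["finger_gap"])
b=grab_frame("scene");c=grab_frame("side");w=grab_frame("wrist");np.savez("s6.npz",**b);np.savez("d6.npz",**c);np.savez("w6.npz",**w)
for n,f,P in(("sc",b,pts(b)),("sd",c,pts(c)),("wr",w,fpts(w))):
    g=f["pixels"].max(2)<110
    d=np.hypot(P[...,0]-s["tool_pos"][0],P[...,1]-s["tool_pos"][1])
    m=(d<.03)&(P[...,2]>.145)&(P[...,2]<.26)&(f["z_map"]>0)
    print(n,m.sum(),np.percentile(P[m][:,2],[0,1,3,10]).round(4),P[m&(P[...,2]<np.percentile(P[m][:,2],5))].mean(0).round(4))
    t=(d<.03)&(P[...,2]>.12)&(P[...,2]<.145); print("  top",np.median(P[t],0).round(4), np.percentile(P[t][:,2],[50,90,98]).round(4))
r=lambda p,y,x:cv2.resize(p["pixels"][y:y+115,x:x+130],(390,345),interpolation=2)
cv2.imwrite("pics/m6.png",np.hstack([r(b,100,255),r(c,130,260)])[:,:,::-1])
```

```text
[0.5606379  0.03467415 0.15525962] [-0.11315316  0.39918103  0.38071423] 4.043803169729183e-06
sc 141 [0.1841 0.1848 0.1869 0.1921] [0.565  0.0303 0.1861]
  top [0.568  0.025  0.1371] [0.1371 0.1397 0.1411]
sd 123 [0.1851 0.1861 0.1908 0.195 ] [0.5571 0.0421 0.1891]
  top [0.5577 0.0418 0.1377] [0.1377 0.1397 0.1405]
wr 9854 [0.1897 0.1937 0.1975 0.2088] [0.5692 0.0377 0.1966]
  top [0.5662 0.0362 0.1389] [0.1389 0.1399 0.1404]
```

View pics/m6.png

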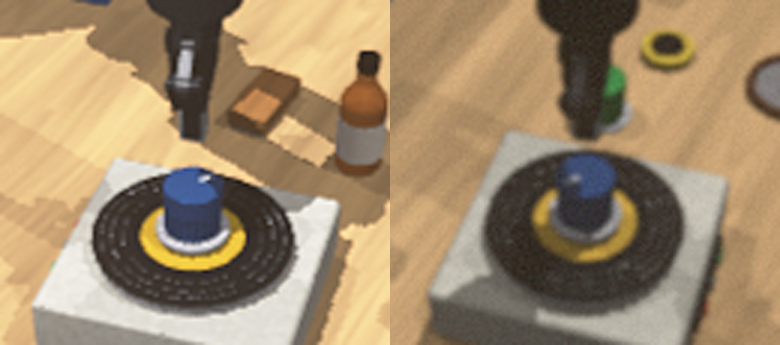

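Shut, the tips sit at z ≈ 0.1845 with tool_pos at 0.1553, so the offset is about 29 mm. The clamp is still upright and in place, with its top at 0.140. I'll open and go down to tool z ≈ 0.076.

Request:
send_rows([
  {"gripper":0.0854,"linear":[0,0,0],"angular":[0,0,0]},
  {"gripper":0.0854,"linear":[0,0,0],"angular":[0,0,0]},
  {"gripper":0.0854,"linear":[0,0,0],"angular":[0,0,0]},
  {"gripper":0.0854,"linear":[0,0,0],"angular":[0,0,0]},
  {"gripper":0.0854,"linear":[0,0,0],"angular":[0,0,0]},
  {"gripper":0.0854,"linear":[0,0,0.013],"angular":[0,0,0]},
  {"gripper":0.0854,"linear":[0,0,0.013],"angular":[0,0,0]},
  {"gripper":0.0854,"linear":[0,0,0.013],"angular":[0,0,0]},
  {"gripper":0.0854,"linear":[0,0,0.013],"angular":[0,0,0]},
  {"gripper":0.0854,"linear":[0,0,0.013],"angular":[0,0,0]},
  {"gripper":0.0854,"linear":[0,0,0.014],"angular":[0,0,0]},
  {"gripper":0.0854,"linear":[0,0,0],"angular":[0,0,0]},
  {"gripper":0.0854,"linear":[0,0,0],"angular":[0,0,0]},
], squeeze=30)

```text
time: 8.02
tool_pos: [0.5613, 0.0347, 0.0769]
tool_rot: [-3.142, -0.0, 0.352]
ft_force: [-0.5, 0.2, 0.5]
finger_gap: 0.0853
grip_force: 0.0
```

Run:
```python
from cell import *
from h import *
a=grab_frame("wrist");np.savez("w7.npz",**a);P=fpts(a);s=state();print(s["tool_pos"],s["finger_gap"],s["ft_force"])
hsv=cv2.cvtColor(a["pixels"],cv2.COLOR_RGB2HSV);v,u=np.mgrid[:400,:640]
t=(hsv[...,0]>100)&(hsv[...,0]<130)&(hsv[...,1]>120)&(P[...,2]>.136)&(P[...,2]<.145)
n,l,st,_=cv2.connectedComponentsWithStats(t.astype(np.uint8));k=1+st[1:,4].argmax();print(st[k],fplane(a,l==k,.140))
cv2.imwrite("pics/w7.png",cv2.resize(a["pixels"][170:400,170:480],None,fx=2.5,fy=2.5,interpolation=2)[:,:,::-1])
```

```text
[0.56160972 0.03467624 0.0772293 ] 0.08520252267168467 [ 0.18790851 -0.18997242  0.41853718]
[ 270  234  113   95 7763] (array([0.5635, 0.0343]), np.float64(0.0244))
```

View pics/w7.png

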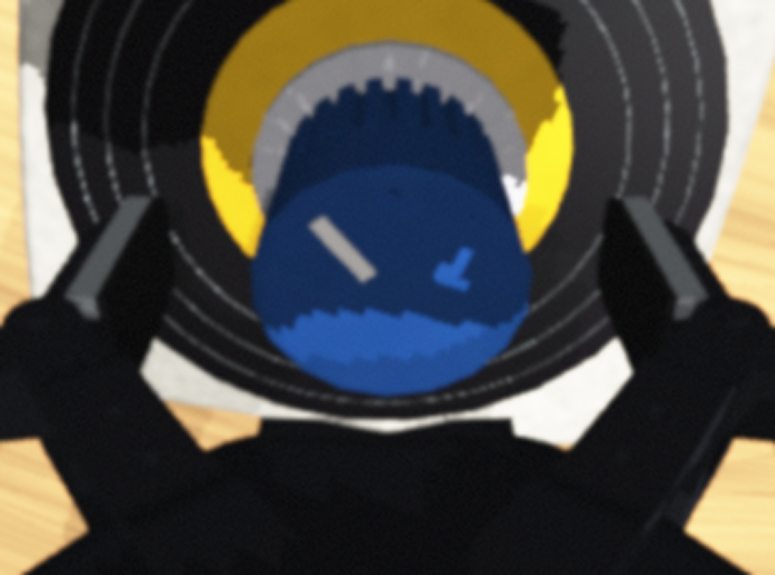

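The clamp top (columns 250–532) is centred between the pads (168 and 603), and the pads are now beside the grip. Closing.

Request:
send_rows([
  {"gripper":0.044,"linear":[0,0,0],"angular":[0,0,0]},
  {"gripper":0.044,"linear":[0,0,0],"angular":[0,0,0]},
  {"gripper":0.044,"linear":[0,0,0],"angular":[0,0,0]},
  {"gripper":0.044,"linear":[0,0,0],"angular":[0,0,0]},
  {"gripper":0.044,"linear":[0,0,0],"angular":[0,0,0]},
  {"gripper":0.044,"linear":[0,0,0],"angular":[0,0,0]},
], squeeze=30)

```text
time: 8.82
tool_pos: [0.5615, 0.0346, 0.0772]
tool_rot: [3.141, -0.001, 0.352]
ft_force: [-0.3, -0.2, 5.7]
finger_gap: 0.0488
grip_force: 32.8
```

Gripped: 33 N, with the downward push taking part of the spring force off the thread. First part-turn.

Request:
send_rows([
  {"gripper":0.044,"linear":[0,0,-0.00036],"angular":[0,0,-10]},
  {"gripper":0.044,"linear":[0,0,-0.00036],"angular":[0,0,-10]},
  {"gripper":0.044,"linear":[0,0,-0.00036],"angular":[0,0,-10]},
  {"gripper":0.044,"linear":[0,0,-0.00036],"angular":[0,0,-10]},
  {"gripper":0.044,"linear":[0,0,-0.00036],"angular":[0,0,-10]},
  {"gripper":0.044,"linear":[0,0,0],"angular":[0,0,0]},
])

```text
time: 9.57
tool_pos: [0.5615, 0.035, 0.0789]
tool_rot: [3.141, -0.001, 1.223]
ft_force: [0.4, -0.1, 4.1]
finger_gap: 0.0487
grip_force: 32.8
```

Request:
send_rows([
  {"gripper":0.044,"linear":[0,0,-0.00036],"angular":[0,0,-10]},
  {"gripper":0.044,"linear":[0,0,-0.00036],"angular":[0,0,-10]},
  {"gripper":0.044,"linear":[0,0,-0.00036],"angular":[0,0,-10]},
  {"gripper":0.044,"linear":[0,0,-0.00036],"angular":[0,0,-10]},
  {"gripper":0.044,"linear":[0,0,-0.00036],"angular":[0,0,-10]},
  {"gripper":0.044,"linear":[0,0,-0.00036],"angular":[0,0,-10]},
  {"gripper":0.044,"linear":[0,0,0],"angular":[0,0,0]},
])

```text
time: 10.45
tool_pos: [0.561, 0.0349, 0.0809]
tool_rot: [3.142, -0.0, 2.27]
ft_force: [-0.7, 0.8, 4.7]
finger_gap: 0.0491
grip_force: 32.8
```

```bash
cat > mark.py <<'E'
from cell import *
from h import *
import sys
a=grab_frame("wrist");np.savez(sys.argv[1],**a);s=state();hsv=cv2.cvtColor(a["pixels"],cv2.COLOR_RGB2HSV).astype(int);P=fpts(a)
d=np.hypot(P[...,0]-.5616,P[...,1]-.0348);m=(d<.022)&(hsv[...,1]<70)&(hsv[...,2]>90)&(P[...,2]>.13)&(P[...,2]<.2)
t=(d<.012)&(P[...,2]>.13)&(hsv[...,0]>100)&(hsv[...,1]>100);p=P[m][:,:2]
print("mark n",m.sum(),"dir deg",np.degrees(np.arctan2(*(p.mean(0)-[.5616,.0348])[::-1])) if len(p) else None,"top z",np.median(P[t][:,2]) if t.any() else None)
print("yaw",np.degrees(s["tool_rot"][2]),"q6",s["q"][5],"pos",s["tool_pos"],"F",s["ft_force"],"M",s["moment"])
E
python3 mark.py w8.npz
python3 - <<'E'
from h import *
for n in("w2","w7"):
    a=dict(np.load(n+".npz"));hsv=cv2.cvtColor(a["pixels"],cv2.COLOR_RGB2HSV).astype(int);P=fpts(a)
    d=np.hypot(P[...,0]-.5616,P[...,1]-.0348);m=(d<.022)&(hsv[...,1]<70)&(hsv[...,2]>90)&(P[...,2]>.13)&(P[...,2]<.2);p=P[m][:,:2];print(n,m.sum(),np.degrees(np.arctan2(*(p.mean(0)-[.5616,.0348])[::-1])))
E
```

```text
mark n 304 dir deg 152.89193594020108 top z 0.14230698703213626
yaw 129.97720942787186 q6 -0.7589016474059859 pos [0.56099597 0.03484388 0.080889  ] F [-0.97623228  0.31752136  4.84025924] M [-0.03429739  0.21044232 -0.02922946]
w2 176 58.30153872362377
w7 403 38.2073040822024
```

The white mark followed the 110° turn and the top rose, so there is no slip. 70° more, then a re-grip, staying short of 0.6 turn.

Request:
send_rows([
  {"gripper":0.044,"linear":[0,0,-0.00036],"angular":[0,0,-10]},
  {"gripper":0.044,"linear":[0,0,-0.00036],"angular":[0,0,-10]},
  {"gripper":0.044,"linear":[0,0,-0.00036],"angular":[0,0,-10]},
  {"gripper":0.044,"linear":[0,0,-0.00036],"angular":[0,0,-10]},
  {"gripper":0.044,"linear":[0,0,-0.00036],"angular":[0,0,-10]},
  {"gripper":0.044,"linear":[0,0,-0.00036],"angular":[0,0,-10]},
  {"gripper":0.044,"linear":[0,0,-0.00036],"angular":[0,0,-10]},
  {"gripper":0.044,"linear":[0,0,0],"angular":[0,0,0]},
])

```text
time: 11.5
tool_pos: [0.5609, 0.0346, 0.0833]
tool_rot: [3.142, -0.0, -2.794]
ft_force: [-1.0, -0.5, 4.5]
finger_gap: 0.0494
grip_force: 32.8
```

Request:
send_rows([
  {"gripper":0.0854,"linear":[0,0,0],"angular":[0,0,0]},
  {"gripper":0.0854,"linear":[0,0,0],"angular":[0,0,0]},
  {"gripper":0.0854,"linear":[0,0,0],"angular":[0,0,0]},
  {"gripper":0.0854,"linear":[0,0,0],"angular":[0,0,10]},
  {"gripper":0.0854,"linear":[0,0,0],"angular":[0,0,10]},
  {"gripper":0.0854,"linear":[0,0,0],"angular":[0,0,10]},
  {"gripper":0.0854,"linear":[0,0,0],"angular":[0,0,10]},
  {"gripper":0.0854,"linear":[0,0,0],"angular":[0,0,10]},
  {"gripper":0.0854,"linear":[0,0,0],"angular":[0,0,10]},
  {"gripper":0.0854,"linear":[0,0,0],"angular":[0,0,10]},
  {"gripper":0.0854,"linear":[0,0,0],"angular":[0,0,10]},
  {"gripper":0.0854,"linear":[0,0,0],"angular":[0,0,10]},
  {"gripper":0.0854,"linear":[0,0,0],"angular":[0,0,10]},
  {"gripper":0.0854,"linear":[0,0,0],"angular":[0,0,10]},
  {"gripper":0.0854,"linear":[0,0,0],"angular":[0,0,10]},
  {"gripper":0.0854,"linear":[0,0,0],"angular":[0,0,10]},
  {"gripper":0.0854,"linear":[0,0,0],"angular":[0,0,10]},
  {"gripper":0.0854,"linear":[0,0,0],"angular":[0,0,10]},
])

```text
time: 13.75
tool_pos: [0.561, 0.0348, 0.0832]
tool_rot: [-3.141, 0.0, 0.869]
ft_force: [-0.0, -0.1, 0.7]
finger_gap: 0.0854
grip_force: 0.0
```

Request:
send_rows([
  {"gripper":0.0854,"linear":[0,0,0],"angular":[0,0,10]},
  {"gripper":0.0854,"linear":[0,0,0],"angular":[0,0,10]},
  {"gripper":0.0854,"linear":[0,0,0],"angular":[0,0,10]},
  {"gripper":0.0854,"linear":[0,0,0],"angular":[0,0,10]},
  {"gripper":0.0854,"linear":[0,0,0],"angular":[0,0,10]},
  {"gripper":0.0854,"linear":[0,0,0],"angular":[0,0,10]},
  {"gripper":0.0854,"linear":[0,0,0],"angular":[0,0,10]},
  {"gripper":0.0854,"linear":[0,0,0],"angular":[0,0,10]},
  {"gripper":0.0854,"linear":[0,0,0],"angular":[0,0,10]},
  {"gripper":0.0854,"linear":[0,0,0],"angular":[0,0,10]},
  {"gripper":0.0854,"linear":[0,0,0],"angular":[0,0,10]},
  {"gripper":0.0854,"linear":[0,0,0],"angular":[0,0,10]},
  {"gripper":0.0854,"linear":[0,0,0],"angular":[0,0,8]},
  {"gripper":0.0854,"linear":[0,0,0],"angular":[0,0,0]},
  {"gripper":0.0854,"linear":[0,0,0],"angular":[0,0,0]},
])

```text
time: 15.62
tool_pos: [0.5611, 0.0347, 0.0832]
tool_rot: [3.142, 0.0, -1.356]
ft_force: [0.3, 0.2, 0.1]
finger_gap: 0.0856
grip_force: 0.0
```

```bash
python3 mark.py w9.npz
```

```text
mark n 260 dir deg -121.72272695576979 top z 0.1457790245849141
yaw -77.73171611342285 q6 2.866300714170042 pos [0.56108013 0.03472455 0.08324206] F [ 0.58688975  0.67375295 -0.07871561] M [-0.00890371  0.01824598 -0.04668834]
```

The clamp has risen about 6.5 mm, consistent with half a turn. I'll grip more firmly and turn on with matched lift.

Request:
send_rows([
  {"gripper":0.044,"linear":[0,0,0],"angular":[0,0,0]},
  {"gripper":0.044,"linear":[0,0,0],"angular":[0,0,0]},
  {"gripper":0.044,"linear":[0,0,0],"angular":[0,0,0]},
  {"gripper":0.044,"linear":[0,0,0],"angular":[0,0,0]},
  {"gripper":0.044,"linear":[0,0,0],"angular":[0,0,0]},
  {"gripper":0.044,"linear":[0,0,0],"angular":[0,0,0]},
], squeeze=45)

```text
time: 16.42
tool_pos: [0.5612, 0.0347, 0.0834]
tool_rot: [-3.141, 0.0, -1.359]
ft_force: [-0.7, -0.4, 2.2]
finger_gap: 0.0489
grip_force: 46.1
```

Request:
send_rows([
  {"gripper":0.044,"linear":[0,0,-0.00036],"angular":[0,0,-10]},
  {"gripper":0.044,"linear":[0,0,-0.00036],"angular":[0,0,-10]},
  {"gripper":0.044,"linear":[0,0,-0.00036],"angular":[0,0,-10]},
  {"gripper":0.044,"linear":[0,0,-0.00036],"angular":[0,0,-10]},
  {"gripper":0.044,"linear":[0,0,-0.00036],"angular":[0,0,-10]},
  {"gripper":0.044,"linear":[0,0,0],"angular":[0,0,0]},
])

```text
time: 17.18
tool_pos: [0.5613, 0.0347, 0.0853]
tool_rot: [-3.141, -0.0, -0.487]
ft_force: [-0.4, -0.6, 3.3]
finger_gap: 0.0489
grip_force: 46.2
```

Request:
send_rows([
  {"gripper":0.044,"linear":[0,0,-0.00036],"angular":[0,0,-10]},
  {"gripper":0.044,"linear":[0,0,-0.00036],"angular":[0,0,-10]},
  {"gripper":0.044,"linear":[0,0,-0.00036],"angular":[0,0,-10]},
  {"gripper":0.044,"linear":[0,0,-0.00036],"angular":[0,0,-10]},
  {"gripper":0.044,"linear":[0,0,-0.00036],"angular":[0,0,-10]},
  {"gripper":0.044,"linear":[0,0,-0.00036],"angular":[0,0,-10]},
  {"gripper":0.044,"linear":[0,0,-0.00036],"angular":[0,0,-10]},
  {"gripper":0.044,"linear":[0,0,0],"angular":[0,0,0]},
])

```text
time: 18.18
tool_pos: [0.5616, 0.0347, 0.0878]
tool_rot: [3.141, -0.001, 0.731]
ft_force: [-0.1, 0.0, 2.8]
finger_gap: 0.0489
grip_force: 46.3
```

Request:
send_rows([
  {"gripper":0.044,"linear":[0,0,-0.00036],"angular":[0,0,-10]},
  {"gripper":0.044,"linear":[0,0,-0.00036],"angular":[0,0,-10]},
  {"gripper":0.044,"linear":[0,0,-0.00036],"angular":[0,0,-10]},
  {"gripper":0.044,"linear":[0,0,-0.00036],"angular":[0,0,-10]},
  {"gripper":0.044,"linear":[0,0,-0.00036],"angular":[0,0,-10]},
  {"gripper":0.044,"linear":[0,0,-0.00036],"angular":[0,0,-10]},
  {"gripper":0.044,"linear":[0,0,-0.00036],"angular":[0,0,-10]},
  {"gripper":0.044,"linear":[0,0,0],"angular":[0,0,0]},
])

```text
time: 19.18
tool_pos: [0.5614, 0.0347, 0.0903]
tool_rot: [3.141, 0.0, 1.951]
ft_force: [-0.2, 0.1, 2.6]
finger_gap: 0.0488
grip_force: 46.3
```

Request:
send_rows([
  {"gripper":0.044,"linear":[0,0,-0.00036],"angular":[0,0,-10]},
  {"gripper":0.044,"linear":[0,0,-0.00036],"angular":[0,0,-10]},
  {"gripper":0.044,"linear":[0,0,-0.00036],"angular":[0,0,-10]},
  {"gripper":0.044,"linear":[0,0,-0.00036],"angular":[0,0,-10]},
  {"gripper":0.044,"linear":[0,0,-0.00036],"angular":[0,0,-10]},
  {"gripper":0.044,"linear":[0,0,-0.00036],"angular":[0,0,-10]},
  {"gripper":0.044,"linear":[0,0,-0.00036],"angular":[0,0,-10]},
  {"gripper":0.044,"linear":[0,0,0],"angular":[0,0,0]},
])

```text
time: 20.18
tool_pos: [0.5612, 0.0348, 0.0927]
tool_rot: [3.141, 0.0, -3.111]
ft_force: [0.3, -0.6, 2.1]
finger_gap: 0.049
grip_force: 46.3
```

```bash
python3 mark.py w10.npz
```

```text
mark n 266 dir deg 137.78284487731804 top z 0.15467522061016253
yaw -178.30527448766514 q6 -1.6615847622596915 pos [0.5612014  0.03478233 0.09265799] F [0.68773823 1.52728328 4.26880418] M [ 0.05448546 -0.02405857 -0.01321716]
```

Request:
send_rows([
  {"gripper":0.044,"linear":[0,0,-0.00036],"angular":[0,0,-10]},
  {"gripper":0.044,"linear":[0,0,-0.00036],"angular":[0,0,-10]},
  {"gripper":0.044,"linear":[0,0,-0.00036],"angular":[0,0,-10]},
  {"gripper":0.044,"linear":[0,0,-0.00036],"angular":[0,0,-10]},
  {"gripper":0.044,"linear":[0,0,-0.00036],"angular":[0,0,-10]},
  {"gripper":0.044,"linear":[0,0,-0.00036],"angular":[0,0,-10]},
  {"gripper":0.044,"linear":[0,0,-0.00036],"angular":[0,0,-10]},
  {"gripper":0.044,"linear":[0,0,0],"angular":[0,0,0]},
  {"gripper":0.044,"linear":[0,0,-0.0005],"angular":[0,0,0]},
  {"gripper":0.044,"linear":[0,0,-0.0005],"angular":[0,0,0]},
])

```text
time: 21.48
tool_pos: [0.5609, 0.0347, 0.0961]
tool_rot: [3.141, -0.0, -1.886]
ft_force: [0.4, 0.3, 2.3]
finger_gap: 0.0486
grip_force: 46.3
```

An extra 1 mm of lift did not change the force, so it seems free. I'll lift a little more and feel again.

Request:
send_rows([
  {"gripper":0.044,"linear":[0,0,-0.0007],"angular":[0,0,0]},
  {"gripper":0.044,"linear":[0,0,-0.0008],"angular":[0,0,0]},
  {"gripper":0.044,"linear":[0,0,0],"angular":[0,0,0]},
])

```text
time: 21.85
tool_pos: [0.5607, 0.0347, 0.0973]
tool_rot: [3.141, -0.0, -1.883]
ft_force: [-0.0, -0.1, -1.7]
finger_gap: 0.0487
grip_force: 46.7
```

Request:
send_rows([
  {"gripper":0.044,"linear":[0,0,-0.0007],"angular":[0,0,0]},
  {"gripper":0.044,"linear":[0,0,-0.0008],"angular":[0,0,0]},
  {"gripper":0.044,"linear":[0,0,0],"angular":[0,0,0]},
])

```text
time: 22.22
tool_pos: [0.5611, 0.0347, 0.0992]
tool_rot: [3.142, 0.0, -1.882]
ft_force: [0.3, 0.6, -2.4]
finger_gap: 0.049
grip_force: 46.7
```

Free: the wrist now carries only the clamp's weight. Lifting, and turning back 90° to keep joint 6 within its range.

Request:
send_rows([
  {"gripper":0.044,"linear":[0,0,-0.006],"angular":[0,0,0]},
  {"gripper":0.044,"linear":[0,0,-0.01],"angular":[0,0,0]},
  {"gripper":0.044,"linear":[0,0,-0.015],"angular":[0,0,0]},
  {"gripper":0.044,"linear":[0,0,-0.015],"angular":[0,0,0]},
  {"gripper":0.044,"linear":[0,0,-0.015],"angular":[0,0,0]},
  {"gripper":0.044,"linear":[0,0,0],"angular":[0,0,9]},
  {"gripper":0.044,"linear":[0,0,0],"angular":[0,0,9]},
  {"gripper":0.044,"linear":[0,0,0],"angular":[0,0,9]},
  {"gripper":0.044,"linear":[0,0,0],"angular":[0,0,9]},
  {"gripper":0.044,"linear":[0,0,0],"angular":[0,0,9]},
  {"gripper":0.044,"linear":[0,0,0],"angular":[0,0,9]},
  {"gripper":0.044,"linear":[0,0,0],"angular":[0,0,9]},
  {"gripper":0.044,"linear":[0,0,0],"angular":[0,0,9]},
  {"gripper":0.044,"linear":[0,0,0],"angular":[0,0,9]},
  {"gripper":0.044,"linear":[0,0,0],"angular":[0,0,9]},
  {"gripper":0.044,"linear":[0,0,0],"angular":[0,0,0]},
])

```text
time: 24.22
tool_pos: [0.5613, 0.0347, 0.1609]
tool_rot: [3.141, 0.001, 2.832]
ft_force: [-0.1, -0.7, -2.0]
finger_gap: 0.0487
grip_force: 46.7
```

Run:
```python
from cell import *
from h import *
s=state();print(s["tool_pos"],s["tool_rot"],s["ft_force"],s["finger_gap"],s["q"][5])
b=grab_frame("side");c=grab_frame("wrist");np.savez("w11.npz",**c)
cv2.imwrite("pics/m11.png",np.hstack([cv2.resize(b["pixels"][70:270,220:420],(400,400)),cv2.resize(c["pixels"],(400,250),interpolation=3) if 0 else cv2.resize(c["pixels"][80:400,160:480],(400,400))])[:,:,::-1])
```

```text
[0.56131226 0.03470781 0.16089203] [3.14134517e+00 5.89656582e-04 2.83158573e+00] [-0.14618032 -0.72318202 -2.03559177] 0.048730893331684344 -1.3219674559485395
```

View pics/m11.png

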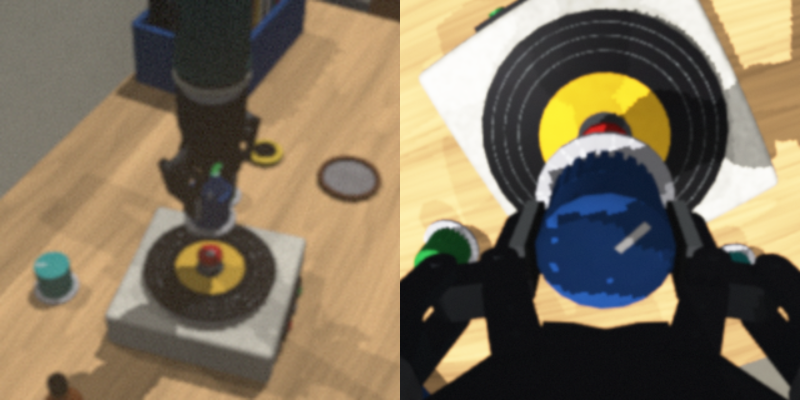

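The clamp is held level above the bared spindle (red collar at about (208,258) in the left half), and the dish is at (348,178). That is 11 pictures viewed, one over the limit of 10, so I will work from numbers only from here. Moving above the dish.

Request:
send_rows([
  {"gripper":0.044,"linear":[-0.002,-0.02,0],"angular":[0,0,0]},
  {"gripper":0.044,"linear":[-0.0025,-0.03,0],"angular":[0,0,0]},
  {"gripper":0.044,"linear":[-0.003,-0.035,0],"angular":[0,0,0]},
  {"gripper":0.044,"linear":[-0.0035,-0.035,0],"angular":[0,0,0]},
  {"gripper":0.044,"linear":[-0.0035,-0.035,0],"angular":[0,0,0]},
  {"gripper":0.044,"linear":[-0.0035,-0.035,0],"angular":[0,0,0]},
  {"gripper":0.044,"linear":[-0.0035,-0.035,0],"angular":[0,0,0]},
  {"gripper":0.044,"linear":[-0.003,-0.035,0],"angular":[0,0,0]},
  {"gripper":0.044,"linear":[-0.0025,-0.03,0],"angular":[0,0,0]},
  {"gripper":0.044,"linear":[-0.002,-0.03,0],"angular":[0,0,0]},
  {"gripper":0.044,"linear":[-0.001,-0.02,0],"angular":[0,0,0]},
  {"gripper":0.044,"linear":[0,0,0],"angular":[0,0,0]},
  {"gripper":0.044,"linear":[0,0,0],"angular":[0,0,0]},
])

```text
time: 25.95
tool_pos: [0.4852, -0.2975, 0.16]
tool_rot: [3.141, -0.001, 2.83]
ft_force: [0.0, -0.0, -2.2]
finger_gap: 0.0486
grip_force: 47.0
```

```bash
cat > m12.py <<'E'
from cell import *
from h import *
s=state();print("tcp",s["tool_pos"].round(4),s["tool_rot"].round(3),"F",s["ft_force"].round(1),s["finger_gap"].round(4),"q6",s["q"][5].round(2))
x0,y0=s["tool_pos"][:2]
for n in("wrist","scene","side"):
    f=grab_frame(n);P=fpts(f) if n=="wrist" else pts(f)
    cast=fray if n=="wrist" else ray
    hsv=cv2.cvtColor(f["pixels"],cv2.COLOR_RGB2HSV).astype(int)
    d=np.hypot(P[...,0]-.485,P[...,1]+.298)
    felt=(d<.047)&(abs(P[...,2]-.005)<.004)&(hsv[...,1]<60);rim=(d<.06)&(P[...,2]>.0075)&(P[...,2]<.014)
    for k,m,h in(("felt",felt,.005),("rim",rim,.010)):
        p=P[m][:,:2]
        if len(p)<30: print(n,k,"few");continue
        # outer edge points: farthest per angle bin, circle of known radius
        a=np.arctan2(p[:,1]+.298,p[:,0]-.485);r=np.hypot(p[:,0]-.485,p[:,1]+.298);b=((a+np.pi)/(2*np.pi)*24).astype(int)
        q=np.array([p[b==i][r[b==i].argmax()] for i in set(b)])
        c,R=circ(q);print(n,k,len(p),len(q),c.round(4),round(R,4))
    D=np.hypot(P[...,0]-x0,P[...,1]-y0);bl=(D<.035)&(hsv[...,0]>105)&(hsv[...,0]<130)&(hsv[...,1]>110)&(P[...,2]>.06)
    q=P[bl];print(n,"blue",len(q),q.min(0).round(4),q.max(0).round(4)) if len(q) else print("none")
    fl=(D<.045)&(hsv[...,1]<60)&(hsv[...,2]>110)&(P[...,2]>s["tool_pos"][2]-.005)&(P[...,2]<s["tool_pos"][2]+.03)
    q=P[fl];print(n,"flange",len(q),(q.min(0).round(4),q.max(0).round(4),np.median(q,0).round(4)) if len(q) else "")
E
python3 m12.py
```

```text
Traceback (most recent call last):
  File "m12.py", line 3, in <module>
    s=state();print("tcp",s["tool_pos"].round(4),s["tool_rot"].round(3),"F",s["ft_force"].round(1),s["finger_gap"].round(4),"q6",s["q"][5].round(2))
                                                                                                   ^^^^^^^^^^^^^^^^^^^^^
AttributeError: 'float' object has no attribute 'round'
```

```bash
sed -i 's/s\["finger_gap"\].round(4)/s["finger_gap"]/' m12.py; python3 m12.py
```

```text
tcp [ 0.4852 -0.2975  0.16  ] [ 3.141e+00 -1.000e-03  2.830e+00] F [ 0.  -0.  -2.2] 0.048566679067960326 q6 -1.93
wrist felt 3579 24 [ 0.4783 -0.2978] 0.0375
wrist rim 1261 18 [ 0.4837 -0.2988] 0.0506
wrist blue 10356 [ 0.4601 -0.3267  0.1757] [ 0.5094 -0.2721  0.2869]
wrist flange 2070 (array([ 0.4535, -0.3273,  0.1702]), array([ 0.4953, -0.2665,  0.1859]), array([ 0.4634, -0.2919,  0.175 ]))
scene felt 848 24 [ 0.4834 -0.2983] 0.0413
scene rim 317 24 [ 0.4862 -0.2994] 0.0504
scene blue 73 [ 0.4653 -0.321   0.2186] [ 0.511  -0.2845  0.2236]
scene flange 179 (array([ 0.4648, -0.3293,  0.171 ]), array([ 0.5189, -0.2681,  0.1836]), array([ 0.5035, -0.3142,  0.1747]))
side felt 341 24 [ 0.4845 -0.3006] 0.0412
side rim 127 24 [ 0.4842 -0.2965] 0.0499
none
side flange 48 (array([ 0.455 , -0.3128,  0.1708]), array([ 0.516 , -0.2642,  0.1811]), array([ 0.4642, -0.2885,  0.1742]))
```

The dish centre is at (0.485,-0.2985), and the clamp is over it to within 1 mm with its underside near 0.171. Descending.

Request:
send_rows([
  {"gripper":0.044,"linear":[0.0002,-0.0009,0.015],"angular":[0,0,0]},
  {"gripper":0.044,"linear":[0,0,0.02],"angular":[0,0,0]},
  {"gripper":0.044,"linear":[0,0,0.02],"angular":[0,0,0]},
  {"gripper":0.044,"linear":[0,0,0.02],"angular":[0,0,0]},
  {"gripper":0.044,"linear":[0,0,0.02],"angular":[0,0,0]},
  {"gripper":0.044,"linear":[0,0,0.02],"angular":[0,0,0]},
  {"gripper":0.044,"linear":[0,0,0.015],"angular":[0,0,0]},
  {"gripper":0.044,"linear":[0,0,0.01],"angular":[0,0,0]},
  {"gripper":0.044,"linear":[0,0,0.008],"angular":[0,0,0]},
  {"gripper":0.044,"linear":[0,0,0.004],"angular":[0,0,0]},
  {"gripper":0.044,"linear":[0,0,0],"angular":[0,0,0]},
  {"gripper":0.044,"linear":[0,0,0],"angular":[0,0,0]},
])

```text
time: 27.6
tool_pos: [0.4853, -0.2992, 0.0086]
tool_rot: [-3.141, 0.001, 2.83]
ft_force: [-0.6, 0.3, -2.0]
finger_gap: 0.0488
grip_force: 47.0
```

Request:
send_rows([
  {"gripper":0.044,"linear":[0,0,0.002],"angular":[0,0,0]},
  {"gripper":0.044,"linear":[0,0,0.002],"angular":[0,0,0]},
  {"gripper":0.044,"linear":[0,0,0.002],"angular":[0,0,0]},
  {"gripper":0.044,"linear":[0,0,0.002],"angular":[0,0,0]},
  {"gripper":0.044,"linear":[0,0,0],"angular":[0,0,0]},
])

```text
time: 28.22
tool_pos: [0.4848, -0.2988, -0.0001]
tool_rot: [3.141, -0.0, 2.83]
ft_force: [-0.4, 0.2, -1.1]
finger_gap: 0.049
grip_force: 47.0
```

Still hanging, so 1 mm steps until contact.

Request:
send_rows([
  {"gripper":0.044,"linear":[0,0,0.001],"angular":[0,0,0]},
  {"gripper":0.044,"linear":[0,0,0.001],"angular":[0,0,0]},
  {"gripper":0.044,"linear":[0,0,0.001],"angular":[0,0,0]},
  {"gripper":0.044,"linear":[0,0,0],"angular":[0,0,0]},
])

```text
time: 28.72
tool_pos: [0.4849, -0.2988, -0.003]
tool_rot: [3.141, -0.0, 2.83]
ft_force: [0.0, -0.3, -2.1]
finger_gap: 0.0488
grip_force: 47.0
```

Request:
send_rows([
  {"gripper":0.044,"linear":[0,0,0.0007],"angular":[0,0,0]},
  {"gripper":0.044,"linear":[0,0,0.0007],"angular":[0,0,0]},
  {"gripper":0.044,"linear":[0,0,0],"angular":[0,0,0]},
])

```text
time: 29.1
tool_pos: [0.485, -0.2989, -0.0043]
tool_rot: [3.141, -0.0, 2.83]
ft_force: [0.3, -0.7, -2.3]
finger_gap: 0.0485
grip_force: 47.0
```

Request:
send_rows([
  {"gripper":0.044,"linear":[0,0,0.0005],"angular":[0,0,0]},
  {"gripper":0.044,"linear":[0,0,0.0005],"angular":[0,0,0]},
  {"gripper":0.044,"linear":[0,0,0],"angular":[0,0,0]},
])

```text
time: 29.48
tool_pos: [0.485, -0.2989, -0.0053]
tool_rot: [3.141, -0.0, 2.83]
ft_force: [-0.1, 0.2, -1.7]
finger_gap: 0.0486
grip_force: 47.0
```

Request:
send_rows([
  {"gripper":0.044,"linear":[0,0,0.0005],"angular":[0,0,0]},
  {"gripper":0.044,"linear":[0,0,0.0005],"angular":[0,0,0]},
  {"gripper":0.044,"linear":[0,0,0],"angular":[0,0,0]},
])

```text
time: 29.85
tool_pos: [0.485, -0.2989, -0.0063]
tool_rot: [3.141, -0.0, 2.83]
ft_force: [-0.5, 0.3, -1.7]
finger_gap: 0.0489
grip_force: 47.0
```

Request:
send_rows([
  {"gripper":0.044,"linear":[0,0,0.0005],"angular":[0,0,0]},
  {"gripper":0.044,"linear":[0,0,0.0005],"angular":[0,0,0]},
  {"gripper":0.044,"linear":[0,0,0],"angular":[0,0,0]},
])

```text
time: 30.22
tool_pos: [0.4851, -0.299, -0.0067]
tool_rot: [-3.142, 0.0, 2.83]
ft_force: [-1.5, 0.9, 5.6]
finger_gap: 0.0487
grip_force: 47.7
```

```bash
python3 m12.py | grep -v felt
```

```text
tcp [ 0.4851 -0.299  -0.0067] [-3.142  0.     2.83 ] F [-1.5  0.9  5.6] 0.048663192009712634 q6 -1.93
wrist rim 5905 15 [ 0.4841 -0.2991] 0.0509
none
wrist flange 5016 (array([ 0.4431, -0.3397,  0.0025]), array([ 0.4968, -0.2595,  0.0231]), array([ 0.4595, -0.2963,  0.0054]))
scene rim 320 17 [ 0.4869 -0.2998] 0.0498
none
scene flange 346 (array([ 0.4496, -0.3391,  0.0005]), array([ 0.5259, -0.2623,  0.0231]), array([ 0.5031, -0.3203,  0.0058]))
side rim 146 19 [ 0.4842 -0.296 ] 0.0498
none
side flange 119 (array([ 0.4433, -0.3307, -0.0005]), array([ 0.5238, -0.2647,  0.0187]), array([ 0.4616, -0.2901,  0.006 ]))
```

Contact on the felt at about 7 N, centred on the rim within 1 mm. Easing off, letting go and rising.

Request:
send_rows([
  {"gripper":0.044,"linear":[0,0,-0.0004],"angular":[0,0,0]},
  {"gripper":0.052,"linear":[0,0,0],"angular":[0,0,0]},
  {"gripper":0.056,"linear":[0,0,0],"angular":[0,0,0]},
  {"gripper":0.0854,"linear":[0,0,0],"angular":[0,0,0]},
  {"gripper":0.0854,"linear":[0,0,0],"angular":[0,0,0]},
  {"gripper":0.0854,"linear":[0,0,0],"angular":[0,0,0]},
  {"gripper":0.0854,"linear":[0,0,-0.01],"angular":[0,0,0]},
  {"gripper":0.0854,"linear":[0,0,-0.02],"angular":[0,0,0]},
  {"gripper":0.0854,"linear":[0,0,-0.03],"angular":[0,0,0]},
  {"gripper":0.0854,"linear":[0,0,-0.03],"angular":[0,0,0]},
  {"gripper":0.0854,"linear":[0,0,-0.03],"angular":[0,0,0]},
  {"gripper":0.0854,"linear":[0,0,-0.03],"angular":[0,0,0]},
  {"gripper":0.0854,"linear":[0,0,0],"angular":[0,0,0]},
  {"gripper":0.0854,"linear":[0,0,0],"angular":[0,0,0]},
])

```text
time: 32.12
tool_pos: [0.4846, -0.2986, 0.143]
tool_rot: [3.141, -0.0, 2.83]
ft_force: [0.1, -0.2, -0.9]
finger_gap: 0.0855
grip_force: 0.0
```

Run:
```python
from cell import *
from h import *
s=state();print(s["tool_pos"].round(4),s["finger_gap"],s["ft_force"].round(1))
for n in("wrist","scene","side"):
    f=grab_frame(n);P=fpts(f) if n=="wrist" else pts(f);hsv=cv2.cvtColor(f["pixels"],cv2.COLOR_RGB2HSV).astype(int)
    D=np.hypot(P[...,0]-.485,P[...,1]+.299)
    t=(D<.04)&(hsv[...,0]>100)&(hsv[...,0]<130)&(hsv[...,1]>100)&(P[...,2]>.05)&(P[...,2]<.07)
    q=P[t];A=np.c_[q[:,:2]-q[:,:2].mean(0),np.ones(len(q))];k=np.linalg.lstsq(A,q[:,2],rcond=None)[0]
    print(n,len(q),"top z",np.median(q[:,2]).round(4),"centre",((q.min(0)+q.max(0))/2)[:2].round(4),"ext",np.ptp(q,0)[:2].round(4),"slope deg",np.degrees(k[:2]).round(1))
    m=(D<.06)&(P[...,2]>.0075)&(P[...,2]<.014);p=P[m][:,:2];m2=np.hypot(p[:,0]-.485,p[:,1]+.299)>.040;p=p[m2];print("  rim centre",((p.min(0)+p.max(0))/2).round(4),np.ptp(p,0).round(4))
```

```text
[ 0.4846 -0.2986  0.143 ] 0.08548604546874644 [ 0.1 -0.2 -0.9]
wrist 2247 top z 0.0551 centre [ 0.485  -0.2991] ext [0.0502 0.0481] slope deg [ 0.5 -0.2]
  rim centre [ 0.484  -0.2995] [0.1011 0.1013]
scene 258 top z 0.0546 centre [ 0.4874 -0.3021] ext [0.0461 0.0448] slope deg [-0.2 -0.1]
  rim centre [ 0.486  -0.2991] [0.1006 0.1011]
side 45 top z 0.0542 centre [ 0.4834 -0.3009] ext [0.0386 0.0326] slope deg [-0.3  2.5]
  rim centre [ 0.4839 -0.2953] [0.0989 0.0974]
```

The clamp stands level (top at 0.055–0.056, as it should be) and is centred in the dish within about 1–2 mm. The gripper is clear, so I'm handing in.

```bash
python3 -c "
from cell import *
print(finish_job())"
```

```text
the job is handed in; nothing more can be done
None
```

The clamp is unscrewed and stands upright in the middle of the dish (within about 1–2 mm), released with the gripper clear, and the job is handed in at about 32 s. Three slips: on the first try the fingers, about 29 mm shorter than the reported TCP, shut on the clamp's top (about 6.5 N, before any unscrewing); I viewed 11 pictures, one over the limit; and I did not re-measure the brush, bottle and adaptor at the end.

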